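Hang the slotted preamplifier module on the rack pin

ROBOT

A 6-joint arm with a two-finger parallel gripper is mounted at the origin on the work surface. World frame = base frame: x ahead of the robot, y to its left, z up, the work surface at z = 0. Lengths are in mm, angles in degrees, forces in N, time in s.
With the tool pointing down it reaches from about 350 to 850 mm from the base axis. Payload 8.1 kg.
Tool frame: the origin (TCP) lies midway between the tips of the shut fingers; the grasp point (between the pads) lies 19 mm behind it; z points along the fingers, y is the line along which they close (so a half turn about z gives the same grasp; the last joint's range is limited). The gripper opens to 85 mm and grips with 20 to 120 N. Pads are 22 mm wide; open, the fingers measure 114 mm over their backs; the gripper's body (76 mm by 85 mm) begins 54 mm behind the grasp point. The pads swing forward as they close: fully open they stand 13 mm farther back than shut.
Start: joints at [-73.934, 7.471, 85.268, -0, 87.261, -4.893], TCP at [214.638, -560.3, 231.292] pointing down, gripper open.
Joint ranges: [-169.43, 169.43], [-51.17, 129.36], [1.28, 143.12], [-76.62, 256.62], [0, 156.53], [-152.29, 152.29]. Speed limits (degrees/s): [136.94, 136.94, 159.86, 180, 180, 180].

INTERFACE

Orientations are given as [roll, pitch, yaw] about the fixed x, y, z axes, in that order (R = Rz(yaw) Ry(pitch) Rx(roll)).
In Python, from bench import sense, snapshot, camera_params, hand_in, masks_of, pinpoint gives the robot as it stands.
- The arm moves only by the tool step_arm, never from a script. Its argument "targets" is a list of rows, each an object with "angular": the turn, a rotation vector about the tool's x, y, z scaled (see below), a list of three; "dp": the shift along the tool's x, y, z scaled (see below), a list of three; "fingers": the closure, from 0 (fully open) to 1 (shut). A call has exactly 8 rows; each row is the pose to reach, as a shift and turn from the pose commanded when the call began, along the tool's axes at that moment, turning the shorter way round; what a row does not reach only later rows make up. The controller multiplies each number of a shift by 0.2 m and each number of a turn by 180 degrees. A row lasts 1/8 s, in which the tool goes at most 62.5 mm and 10.7 degrees, less where a joint would pass 70% of its speed; a pose out of reach is approached as far as the arm can. A call with a number of a shift or a turn outside -1 to 1 is refused whole. A call with a gripper value outside its range is refused whole. The fingers move at their own pace and stop on an object; "newtons" is the grip in N (left out, the last holds). Time passes only in rows, so rows that repeat a pose let the fingers close, or fill a call up. It gives the time, the measured TCP pose, the force, the opening and the grip force at its end, in the units of the state.
- sense(): the state, without advancing time (a new reading comes with each control period).
- snapshot(name): name is "scene" or "side" or "wrist"; returns the picture (480x640x3 uint8, blue, green, red); there is no depth.
- camera_params(name): a dict with "vfov" (degrees; the focal length in pixels is half the picture's height over the tangent of half this angle, whatever the lens; pixels are square), "cx", "cy" (the principal point, pixels), "R" (3x3) and "t" (3): a world point X has camera coordinates R X + t. Camera axes: x right, y down, z forward; pixel columns grow to the right and rows downward; lengths in mm; the calibration is good to about 2 mm. The wrist camera is an equidistant fisheye: a pixel r from the principal point sees the ray r / f radians off the axis. A picture is of the moment at which its call begins: read the wrist's pose just before it. camera_params takes no time and is no camera call; for the wrist camera it gives the pose at the moment of the call.
- hand_in(): hands the job in; it is judged then, once.
Trained networks look in the newest picture that a camera, given by its name, has taken for a name from the list of things; names that differ only in an ending like _2 or _b are one class to them, and where a whole thing is asked for, a point or a joint stands for the part that bears it (a point fixed in the world has none). Each returns a list of dicts, best first, with "conf" (0 to 1); they miss things now and then, are a little off and sometimes report something else, mostly with a low value. They report only what shows in the picture. A call takes as long as a camera call. They do not tell look-alikes from the thing itself.
- masks_of(camera, label): "pixels" (480x640 bool, what is visible of it) and "at" ([column, row] in pixels, amid what is visible of it).
- pinpoint(camera, label): "at" ([column, row] in pixels: a listed point, or the origin of a listed thing).
The state is a dict: "time": time; "joint_pos": joint angles; "qd": joint speeds; "joint_efforts": joint torques, N m; "tool_pos": TCP position; "tcp_rot": TCP orientation; "ft_force": force on the tool from outside, world axes, zero at the start; "wrist_torque": the same for the moment, N m; "finger_gap": finger opening in mm; "grip_force": force on a finger pad.
Only numpy, scipy, OpenCV 4.12 (cv2) and the standard library are available. Lean on these libraries where they do the work, as an engineer would, in place of code of your own. Each camera call takes 0.05 s, during which the arm holds its last target. There are 200 camera calls.

TASK

Pick up the blue preamplifier module by its black top handle and hang it on the small white rack: bring its back plate behind the orange pin head, slide the slot sideways over the pin until you feel the pin reach the end of the slot, then lower the module until it hangs fully home on the pin and let go. Slide and lower gently, feeling for contact and never pressing on the rack with more than 25 N, and leave the other things on the bench where they stand.

Things in the scene. Friction and masses are not known exactly. Their poses are not given: they have to be found in the camera images.
- handle (a point): Centre of the black handle bar on top of the blue module; axes are the module's: x from its front (brass connectors) to its slotted back plate, y along the bar, z up. Bar 12 mm thick (x), 82 long (y), 20 tall, centre 100 mm above the underside and 20 mm to the front (-x) of the box's middle. 30 mm of air under the bar between its end posts (8 mm wide, 37 mm either side).
- seat (a point): Where the pin's axis lies in the module's back plate when hung fully home, mid-thickness; 67 mm +x of and 8 mm below handle, same axes. Plate 4 mm thick (x), to 45 mm either side (y), to 20 mm above. This point is the top of an L-shaped slot: a pocket 11 mm wide (y, centred here), its top 4 mm above, opens down into the level channel (see mouth). Pin play in the pocket 1.5 mm a side.
- rack_mid (a point): Point on the fixed rack midway along its top rail, at the height of the pin's axis (132 mm over the bench), in the plane of the black carriage's front face; axes x into the rack, y along the rail, z up. From that face the pin points to -x: shank 8 mm in diameter, 9 mm long, then an orange head 16 mm in diameter, 4 mm thick. The pin is up to 45 mm either side of here in y, unmeasured: feel for it.
- attenuator_mid (a point): Bystander: middle of a loose grey attenuator box, 90 x 70 x 45 mm.
- mug: Bystander: loose white mug, 80 mm across, 90 mm high; origin under its centre.
- jar: Bystander: loose clear jar with a blue cap, 60 mm across, 80 mm high; origin under its centre.
- wrench: Bystander: loose wrench lying flat on the bench; origin under its middle.
- screwdriver: Bystander: loose screwdriver lying on the bench; origin under its middle.
- calcase: Bystander: loose dark wooden calibration case, 100 x 130 x 35 mm; origin under its centre.
- module: The loose blue module, 0.34 to 0.5 kg, standing on the bench at the start. Origin at the centre of the box's underside, axes as handle. Box 90 (x) x 110 (y) x 60 mm (z); a steel back plate on its +x face rises above it. Its centre of mass is low and about 20 mm behind the handle bar (+x).
- rack: The white rack, fixed to the bench; origin at bench height, 12 mm +x of and below rack_mid, same axes. Aluminium top rail and grey lower rail (66 mm up, 2 mm proud of the carriage face to -x), both 280 mm long along y. The pin's black carriage is clamped on the top rail and holds firm. Nothing is higher than 155 mm or nearer -x than the pin head.
- mouth (a point): Mid-height of the open end of the slot's level channel, at the plate's +y edge: 45 mm in +y of seat and 14 mm below it. The channel is 14 mm high and runs 50.5 mm in to a closed end in line with the pocket's far wall. Held with seat 14 mm above the pin's axis, the module slides in its own +y until the closed end meets the pin, then sinks 14 mm to hang home.
Things that resemble listed ones, but are neither listed nor needed, are in the scene too. Of the things that look like the module, take the one that is farthest to the robot's left at the start.

How it is judged:
By the outcome, as a careful person would: the job done as asked, in the order asked, and still so for the second after the job is handed in, with the robot touching nothing.
It also fails if it takes over 54 s, if anything falls off the work surface, if the arm or the gripper's body presses on something with over 40 N, if the wrist force passes 120 N, or if a joint passes its speed limit or range.

## Working session

There is one attempt and no reset: what is moved stays moved. The work goes in short steps, Python scripts to look and compute and a tool call to move; the robot and the scene stay as the last step left them, time stands still between calls to the robot, and variables do not carry over. Pictures are saved under pics/ and viewed, at most 10 in all, crops included, and the job is handed in when it is done.

Besides the shell and the picture viewer there is one more tool, called after "Request:" by a JSON object that holds its "api" and its "payload". step_arm: Moves the arm, as the interface text tells. Its arguments: {"type":"object","properties":{"targets":{"type":"array","items":{"type":"object","properties":{"angular":{"type":"array","items":{"type":"number","minimum":-1,"maximum":1}},"dp":{"type":"array","items":{"type":"number","minimum":-1,"maximum":1}},"fingers":{"type":"number"}}}},"newtons":{"type":"number"}},"required":["targets"]}

```bash
mkdir -p pics; ls; cat > h.py <<'E'
import numpy as np, cv2
from bench import *
from scipy.spatial.transform import Rotation as Rot
def ray(cam,px,p=None):
    p=p or camera_params(cam); f=240/np.tan(np.radians(p['vfov']/2))
    d=np.array([px[0]-p['cx'],px[1]-p['cy']],float); R=np.array(p['R']);t=np.array(p['t'])
    if cam=='wrist':
        r=np.hypot(*d);a=r/f; c=np.r_[d/max(r,1e-9)*np.sin(a),np.cos(a)]
    else: c=np.r_[d/f,1]
    v=R.T@c
    return -R.T@t, v/np.linalg.norm(v)
def atz(cam,px,z,p=None):
    o,v=ray(cam,px,p); return o+v*(z-o[2])/v[2]
def proj(cam,X,p=None):
    p=p or camera_params(cam); f=240/np.tan(np.radians(p['vfov']/2))
    c=np.array(p['R'])@np.array(X,float)+np.array(p['t'])
    if cam=='wrist':
        a=np.arctan2(np.hypot(c[0],c[1]),c[2]);d=c[:2]/np.hypot(c[0],c[1])*a*f
    else: d=c[:2]/c[2]*f
    return d+[p['cx'],p['cy']]
def tri(rays):
    A=0;b=0
    for o,v in rays:
        M=np.eye(3)-np.outer(v,v);A=A+M;b=b+M@o
    return np.linalg.solve(A,b)
E
python3 - <<'E'
from h import *
np.set_printoptions(precision=1,suppress=True)
ims=[]
for c in ['scene','side']:
    im=snapshot(c);ims.append(im)
    cv2.imwrite(f'pics/{c}0.png',im)
    p=camera_params(c);print(c,p['vfov'],-np.array(p['R']).T@p['t'],np.array(p['R'])[2])
    for l,z in [('handle',100),('seat',92),('mouth',78),('module',0),('rack_mid',132),('rack',0)]:
        for d in pinpoint(c,l): print(l,np.round(d['conf'],2),np.array(d['at']),atz(c,d['at'],z))
E
```

```text
pics
scene 53.42413126018572 [ 987.2  469.9 1073.4] [-0.4 -0.4 -0.8]
handle 0.91 [271.3 176.2] [ 471.3 -251.5  100. ]
handle 0.7 [288.1 130.2] [ 317.5 -350.9  100. ]
seat 0.74 [310.5 136.6] [ 284.2 -291.5   92. ]
seat 0.57 [261.6 188.8] [ 515.4 -242.2   92. ]
mouth 0.81 [274.5 198.1] [ 505.7 -203.    78. ]
mouth 0.58 [313.6 128.4] [ 243.3 -320.8   78. ]
module 0.87 [269.8 200.7] [ 483.9 -258.2    0. ]
module 0.8 [299.  159.1] [ 311.7 -317.6    0. ]
rack_mid 0.84 [318.9 298.3] [652.9 115.8 132. ]
rack 0.97 [316.7 322.6] [656.4 109.4   0. ]
side 52.1819825902746 [  53.8 1007.5  928. ] [ 0.3 -0.7 -0.6]
handle 0.91 [424.  198.2] [ 313.8 -337.6  100. ]
handle 0.61 [373.3 201.8] [ 457.  -258.3  100. ]
seat 0.89 [431.8 210.3] [ 276.3 -289.4   92. ]
seat 0.76 [347.4 201.8] [ 538.1 -240.3   92. ]
mouth 0.86 [443.3 212. ] [ 244.4 -314.6   78. ]
mouth 0.84 [347.4 213.4] [ 521.1 -197.1   78. ]
mouth 0.44 [217.4 372.4] [554.7 483.3  78. ]
module 0.95 [363.6 227.4] [ 483.9 -249.1    0. ]
module 0.84 [420.1 226.1] [ 313.8 -324.4    0. ]
rack_mid 0.79 [262.5 246.7] [645.  115.4 132. ]
rack 0.79 [260.  282.1] [666.7 117.6   0. ]
```

View pics/scene0.png

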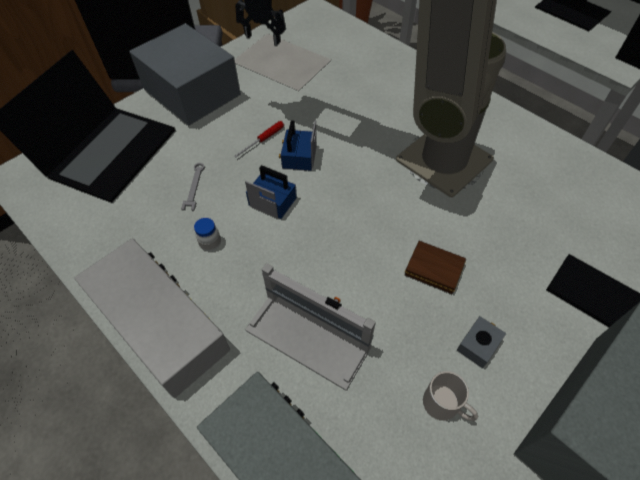

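View pics/side0.png

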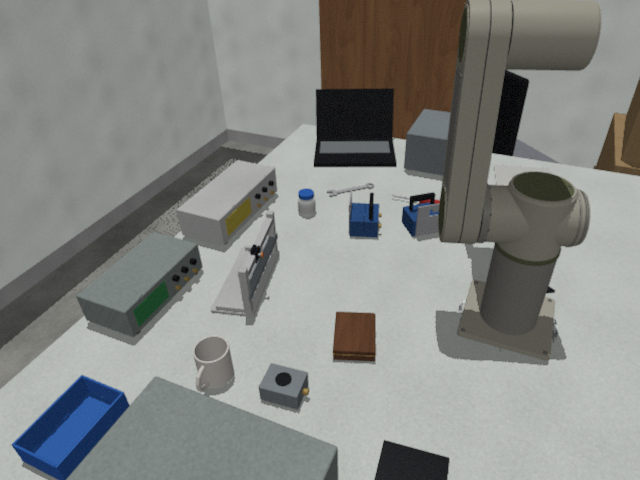

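The module look-alikes are A at scene (271,190) and B at scene (297,150). A has y≈-255 and B has y≈-330, so A is farther left and fits the description. I'll confirm it in an enlarged crop.

```bash
python3 - <<'E'
from h import *
np.set_printoptions(precision=1,suppress=True)
a=cv2.imread('pics/scene0.png');b=cv2.imread('pics/side0.png')
def cr(im,x,y,w,h,s): return cv2.resize(im[y:y+h,x:x+w],(w*s,h*s),interpolation=cv2.INTER_CUBIC)
top=np.hstack([cr(a,230,110,100,75*4//4,4),cr(a,240,255,150,100,4)[:300,:400]*1])
L=cr(a,230,115,100,110,4)[:, :400]; Rr=cr(a,245,255,140,110,4)[:,:400]
r1=np.hstack([cr(a,235,115,95,100,4),cr(a,245,260,105,100,4)])
out=np.hstack([cr(a,235,115,90,110,3),cr(a,245,258,135,110,3)])
out2=np.hstack([cr(b,340,180,110,70,3),cr(b,235,210,50,70,3)])
W=max(out.shape[1],out2.shape[1]);P=lambda i:cv2.copyMakeBorder(i,0,0,0,W-i.shape[1],0)
cv2.imwrite('pics/crop0.png',np.vstack([P(out),P(out2)]))
def best(c,l,ref):
    snapshot(c) if 0 else None
    ds=pinpoint(c,l); return min(ds,key=lambda d:np.hypot(*(np.array(d['at'])-ref)))['at']
g={}
for c,ref in [('scene',(270,190)),('side',(360,210))]:
    g[c]={l:best(c,l,ref) for l in ['handle','seat','mouth','module']}
    r=(319,300) if c=='scene' else (261,255)
    for l in ['rack_mid','rack']: g[c][l]=best(c,l,r)
for l in g['scene']:
    print(l,tri([ray(c,g[c][l]) for c in g]))
# fit yaw pose from all points: module frame
from scipy.optimize import least_squares
def fit(pts,x0):
    def res(q):
        Rz=Rot.from_euler('z',q[2],degrees=True).as_matrix()
        return np.concatenate([proj(c,Rz@np.array(p)+[q[0],q[1],0])-g[c][l] for c in g for l,p in pts.items()])
    s=least_squares(res,x0,loss='soft_l1');print(s.x,res(s.x))
fit({'handle':(-20,0,100),'seat':(47,0,92),'mouth':(47,45,78),'module':(0,0,0)},[484,-252,13])
E
```

```text
handle [ 462.2 -264.    90.8]
seat [ 527.8 -223.7  109.1]
mouth [ 514.8 -190.3   88.6]
module [ 484.7 -257.1   -2.8]
rack_mid [649.5 111.8 126.4]
rack [661.7 116.4   5.6]
[ 482.7 -253.6   18. ] [ 0.1 -3.1 -2.6  3.1 -0.5  3.   1.4  0.6 -1.8 -0.6  3.   0.8  2.2  0.6
  0.8 -0.7]
```

View pics/crop0.png

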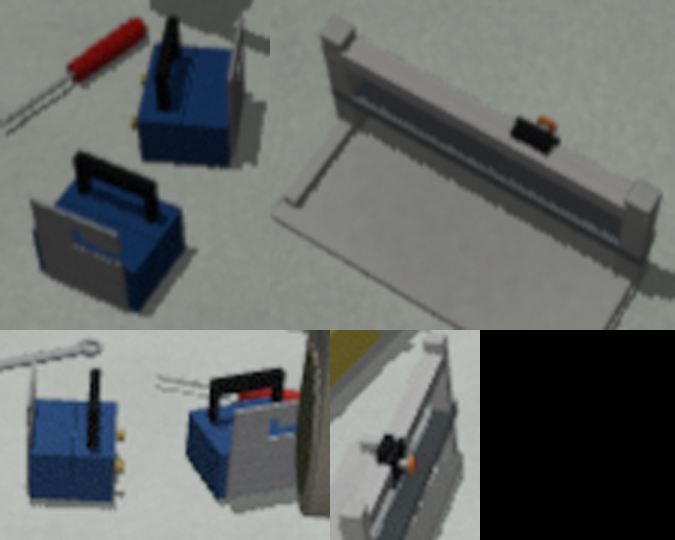

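The crop confirms it: A is the lower-left module, with its slotted plate facing the camera, and it is farther left than B. The rack post tops are at scene pixels ≈(268,268) and (369,323), and the orange pin head is at ≈(337,299).

```bash
cat >> h.py <<'E'
def plan(pos,yaw,s=None,roll=180,cmd=None):
    """tool-down pose with tool y at world heading yaw"""
    s=s or sense(); p0=np.array(s['tool_pos']); R0=Rot.from_euler('xyz',s['tcp_rot'],degrees=True)
    y=np.array([np.cos(np.radians(yaw)),np.sin(np.radians(yaw)),0]);z=np.array([0,0,-1.]);x=np.cross(y,z)
    R1=Rot.from_matrix(np.c_[x,y,z]); d=R0.inv().apply(np.array(pos)-p0)/200; w=(R0.inv()*R1).as_rotvec(degrees=True)
    print('dp',np.round(d,3),'ang',np.round(w/180,4),'deg',np.round(w,1),'mm',np.round(np.linalg.norm(d)*200))
E
python3 - <<'E'
from h import *
np.set_printoptions(precision=2,suppress=True)
s=sense();print(s['tcp_rot'],s['tool_pos'],s['ft_force'],s['finger_gap'])
R0=Rot.from_euler('xyz',s['tcp_rot'],degrees=True);print(R0.as_matrix())
p=camera_params('wrist');R=np.array(p['R']);o=-R.T@p['t']
print('cam in tool',R0.inv().apply(o-s['tool_pos']),'axis',R0.inv().apply(R[2]),'xaxis',R0.inv().apply(R[0]),p['vfov'])
for z in(145,155):
  A=atz('scene',(267.7,268),z);B=atz('scene',(369.3,323),z);print(A,B,np.degrees(np.arctan2(*(A-B)[:2][::-1])),(A+B)/2,np.linalg.norm(A-B))
print('head',atz('scene',(337,299.3),132), tri([ray('scene',(337,299.3)),ray('side',(235+(411-330)/3,210+(465-330)/3))]))
plan([463,-260,240],18);plan([463,-260,240],198)
E
```

```text
[-180.     -0.     20.96] [ 214.63 -560.28  231.27] [-0.24  0.01  0.9 ] 85.59154976810868
[[ 0.93  0.36 -0.  ]
 [ 0.36 -0.93  0.  ]
 [ 0.   -0.   -1.  ]]
cam in tool [  67.32    1.25 -142.29] axis [-0.26 -0.    0.96] xaxis [-0.  1. -0.] 65.70646984690485
[685.12 -16.29 145.  ] [623.66 237.49 145.  ] -76.38624760355165 [654.39 110.6  145.  ] 261.12454565735084
[688.37 -11.06 155.  ] [627.57 240.   155.  ] -76.38624760355165 [657.97 114.47 155.  ] 258.3120342362707
head [626.5  145.88 132.  ] [627.54 147.14 132.78]
dp [ 1.7  -0.96 -0.04] ang [-0.   -0.   -0.48] deg [ -0.  -0. -87.] mm 390.0
dp [ 1.7  -0.96 -0.04] ang [-0.    0.    0.52] deg [-0.  0. 93.] mm 390.0
```

Request:
{"api": "step_arm", "payload": {"targets": [{"dp": [0.1,-0.06,0],"angular": [0,0,-0.03],"fingers": 0.35},{"dp": [0.25,-0.14,0],"angular": [0,0,-0.08],"fingers": 0.35},{"dp": [0.4,-0.22,0],"angular": [0,0,-0.13],"fingers": 0.35},{"dp": [0.55,-0.31,0],"angular": [0,0,-0.18],"fingers": 0.35},{"dp": [0.7,-0.39,0],"angular": [0,0,-0.23],"fingers": 0.35},{"dp": [0.85,-0.48,0],"angular": [0,0,-0.28],"fingers": 0.35},{"dp": [0.98,-0.55,-0.02],"angular": [0,0,-0.33],"fingers": 0.35},{"dp": [1.0,-0.57,-0.02],"angular": [0,0,-0.38],"fingers": 0.35}]}}

```text
time: 2.3
tool_pos: [361.9, -381.0, 235.8]
tcp_rot: [180.0, 0.0, 89.8]
ft_force: [0.0, 0.0, 0.1]
finger_gap: 55.9
grip_force: 0.0
```

```bash
python3 -c "
from h import *
print(sense()['tool_pos'],sense()['finger_gap']);plan([463,-260,240],18)"
```

```text
[ 361.94822181 -381.02612916  235.78749421] 55.87367543365114
dp [ 0.607  0.503 -0.021] ang [ 2.000e-04  1.000e-04 -1.012e-01] deg [  0.    0.  -18.2] mm 158.0
```

Request:
{"api": "step_arm", "payload": {"targets": [{"dp": [0.12,0.1,0],"angular": [0,0,-0.02],"fingers": 0.35},{"dp": [0.27,0.22,0],"angular": [0,0,-0.05],"fingers": 0.35},{"dp": [0.42,0.35,-0.01],"angular": [0,0,-0.08],"fingers": 0.35},{"dp": [0.54,0.45,-0.02],"angular": [0,0,-0.1],"fingers": 0.35},{"dp": [0.607,0.503,-0.021],"angular": [0,0,-0.101],"fingers": 0.35},{"dp": [0.607,0.503,-0.021],"angular": [0,0,-0.101],"fingers": 0.35},{"dp": [0.607,0.503,-0.021],"angular": [0,0,-0.101],"fingers": 0.35},{"dp": [0.607,0.503,-0.021],"angular": [0,0,-0.101],"fingers": 0.35}]}}

```text
time: 3.3
tool_pos: [462.0, -262.9, 239.4]
tcp_rot: [-180.0, 0.0, 107.4]
ft_force: [-0.5, -0.2, 0.4]
finger_gap: 55.5
grip_force: 0.0
```

```bash
python3 - <<'E'
from h import *
np.set_printoptions(precision=1,suppress=True)
print(sense()['tool_pos'])
p=camera_params('wrist');im=snapshot('wrist');cv2.imwrite('pics/w1.png',im)
g={}
for l,z in [('handle',100),('seat',92),('mouth',78),('module',0)]:
    for d in pinpoint('wrist',l): print(l,round(d['conf'],2),np.array(d['at']),atz('wrist',d['at'],z,p),proj('wrist',[463,-260,100],p))
E
```

```text
[ 462.  -262.9  239.4]
handle 0.87 [139.2 265.4] [ 318. -344.  100.] [325.9 223. ]
handle 0.74 [328.2 222.4] [ 464.6 -259.   100. ] [325.9 223. ]
seat 0.62 [410.2 221.3] [ 528.5 -239.6   92. ] [325.9 223. ]
seat 0.6 [115.5 191.4] [ 278.9 -288.1   92. ] [325.9 223. ]
mouth 0.84 [ 85.3 209.1] [ 238.8 -318.6   78. ] [325.9 223. ]
mouth 0.58 [406.2 166.4] [ 513.5 -198.7   78. ] [325.9 223. ]
module 0.72 [346.7 202.1] [ 484.2 -253.5    0. ] [325.9 223. ]
module 0.58 [170.5 217.6] [ 303.4 -326.     0. ] [325.9 223. ]
```

View pics/w1.png

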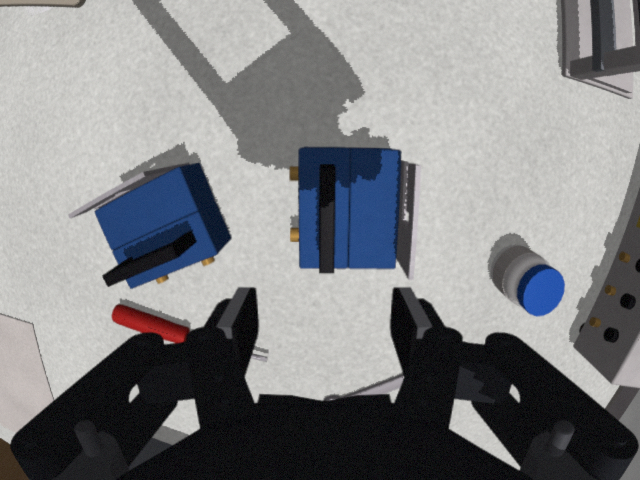

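The target is directly below: the bar runs from (327,165) to (327,272), with the plate to its right at x≈410. B is at left (170,220).

```bash
python3 - <<'E'
from h import *
np.set_printoptions(precision=2,suppress=True)
p=camera_params('wrist')
im=cv2.imread('pics/w1.png');m=(im.max(2)<45);m[:150]=0;m[278:]=0;m[:,:305]=0;m[:,:312]=0;m[:,345:]=0
n,l,st,c=cv2.connectedComponentsWithStats(m.astype('uint8'));k=1+st[1:,4].argmax();print(st[k],c[k])
ys,xs=np.where(l==k)
E=[]
for r in (175,190,205,220,235,250,262):
    q=xs[ys==r]; E.append([q.min()-.5,q.max()+.5,r])
E=np.array(E);print(E)
# right edge and left edge at z=110 
for j in(0,1):
    P=np.array([atz('wrist',(e[j],e[2]),110,p) for e in E]);v=np.polyfit(P[:,1],P[:,0],1);print('heading of normal',-np.degrees(np.arctan(v[0])),P.mean(0))
plan([464.5,-259,81],17.7)
E
```

```text
[ 319  164   17  108 1345] [325.94 212.62]
[[318.5 335.5 175. ]
 [318.5 334.5 190. ]
 [318.5 333.5 205. ]
 [318.5 333.5 220. ]
 [318.5 333.5 235. ]
 [318.5 333.5 250. ]
 [319.5 333.5 262. ]]
heading of normal 17.686488379881634 [ 456.88 -256.86  110.  ]
heading of normal 16.737606464202585 [ 467.79 -253.42  110.  ]
dp [0.01 0.01 0.79] ang [-0.  0. -0.] deg [-0.   0.  -0.2] mm 159.0
```

Request:
{"api": "step_arm", "payload": {"targets": [{"dp": [0.014,0.012,0.1],"angular": [0,0,0],"fingers": 0.35},{"dp": [0.014,0.012,0.22],"angular": [0,0,0],"fingers": 0.35},{"dp": [0.014,0.012,0.36],"angular": [0,0,0],"fingers": 0.35},{"dp": [0.014,0.012,0.5],"angular": [0,0,0],"fingers": 0.35},{"dp": [0.014,0.012,0.64],"angular": [0,0,0],"fingers": 0.35},{"dp": [0.014,0.012,0.74],"angular": [0,0,0],"fingers": 0.35},{"dp": [0.014,0.012,0.785],"angular": [0,0,0],"fingers": 0.35},{"dp": [0.014,0.012,0.785],"angular": [0,0,0],"fingers": 0.35}]}}

```text
time: 4.55
tool_pos: [463.4, -258.0, 81.4]
tcp_rot: [-179.9, -0.1, 107.5]
ft_force: [0.2, -0.0, -0.1]
finger_gap: 55.5
grip_force: 0.0
```

Request:
{"api": "step_arm", "payload": {"targets": [{"dp": [0,0,0],"angular": [0,0,0],"fingers": 0.6},{"dp": [0,0,0],"angular": [0,0,0],"fingers": 0.7},{"dp": [0,0,0],"angular": [0,0,0],"fingers": 0.8},{"dp": [0,0,0],"angular": [0,0,0],"fingers": 1},{"dp": [0,0,0],"angular": [0,0,0],"fingers": 1},{"dp": [0,0,0],"angular": [0,0,0],"fingers": 1},{"dp": [0,0,0],"angular": [0,0,0],"fingers": 1},{"dp": [0,0,0],"angular": [0,0,0],"fingers": 1}], "newtons": 80}}

```text
time: 5.55
tool_pos: [464.0, -258.9, 82.8]
tcp_rot: [-180.0, 0.0, 107.5]
ft_force: [-3.7, -0.8, 5.8]
finger_gap: 10.4
grip_force: 79.4
```

```bash
python3 - <<'E'
from h import *
s=sense();print({k:np.round(s[k],2) for k in ['time','tool_pos','tcp_rot','ft_force','wrist_torque','finger_gap','grip_force']})
E
```

```text
{'time': np.float64(5.55), 'tool_pos': array([ 464.02, -258.88,   82.76]), 'tcp_rot': array([-1.7999e+02,  2.0000e-02,  1.0754e+02]), 'ft_force': array([-3.75, -0.8 ,  5.79]), 'wrist_torque': array([-0.16,  0.63,  0.02]), 'finger_gap': np.float64(10.37), 'grip_force': np.float64(79.45)}
```

Gripped, so now I lift.

Request:
{"api": "step_arm", "payload": {"targets": [{"dp": [0,0,-0.02],"angular": [0,0,0],"fingers": 1},{"dp": [0,0,-0.06],"angular": [0,0,0],"fingers": 1},{"dp": [0,0,-0.14],"angular": [0,0,0],"fingers": 1},{"dp": [0,0,-0.25],"angular": [0,0,0],"fingers": 1},{"dp": [0,0,-0.37],"angular": [0,0,0],"fingers": 1},{"dp": [0,0,-0.48],"angular": [0,0,0],"fingers": 1},{"dp": [0,0,-0.55],"angular": [0,0,0],"fingers": 1},{"dp": [0,0,-0.58],"angular": [0,0,0],"fingers": 1}]}}

```text
time: 6.55
tool_pos: [464.4, -258.9, 199.8]
tcp_rot: [179.9, 0.1, 107.5]
ft_force: [0.1, 0.3, -3.9]
finger_gap: 10.8
grip_force: 78.3
```

```bash
python3 - <<'E'
from h import *
np.set_printoptions(precision=2,suppress=True)
s=sense();print({k:np.round(s[k],2) for k in ['tool_pos','tcp_rot','ft_force','wrist_torque','finger_gap','grip_force']})
# view pose: seat at rack y=-35, x=-45 clear
th=np.radians(13.6);ex=np.array([np.cos(th),np.sin(th),0]);ey=np.array([-np.sin(th),np.cos(th),0])
mid=np.array([650,113,0.])
t=mid+ex*(-67-50)+ey*(-35);t[2]=195;print(t)
plan(t,13.6)
E
```

```text
{'tool_pos': array([ 464.44, -258.88,  199.83]), 'tcp_rot': array([179.94,   0.08, 107.54]), 'ft_force': array([ 0.12,  0.28, -3.89]), 'wrist_torque': array([-0.01,  0.06, -0.03]), 'finger_gap': np.float64(10.84), 'grip_force': np.float64(78.31)}
[544.51  51.47 195.  ]
dp [1.36 0.85 0.02] ang [0.   0.   0.02] deg [0.1 0.1 3.9] mm 321.0
```

Request:
{"api": "step_arm", "payload": {"targets": [{"dp": [0.05,0.03,0],"angular": [0,0,0],"fingers": 1},{"dp": [0.14,0.09,0],"angular": [0,0,0],"fingers": 1},{"dp": [0.28,0.17,0],"angular": [0,0,0.005],"fingers": 1},{"dp": [0.44,0.27,0],"angular": [0,0,0.01],"fingers": 1},{"dp": [0.6,0.37,0],"angular": [0,0,0.01],"fingers": 1},{"dp": [0.74,0.46,0],"angular": [0,0,0.015],"fingers": 1},{"dp": [0.86,0.54,0],"angular": [0,0,0.02],"fingers": 1},{"dp": [0.97,0.61,0],"angular": [0,0,0.022],"fingers": 1}]}}

```text
time: 7.55
tool_pos: [521.2, -34.8, 197.1]
tcp_rot: [-179.9, -0.1, 103.6]
ft_force: [0.0, -0.1, -3.8]
finger_gap: 10.5
grip_force: 78.2
```

Request:
{"api": "step_arm", "payload": {"targets": [{"dp": [0.12,0.07,0],"angular": [0,0,0],"fingers": 1},{"dp": [0.22,0.13,0.01],"angular": [0,0,0],"fingers": 1},{"dp": [0.3,0.18,0.02],"angular": [0,0,0],"fingers": 1},{"dp": [0.35,0.21,0.02],"angular": [0,0,0],"fingers": 1},{"dp": [0.37,0.22,0.02],"angular": [0,0,0],"fingers": 1},{"dp": [0.37,0.22,0.02],"angular": [0,0,0],"fingers": 1},{"dp": [0.37,0.22,0.02],"angular": [0,0,0],"fingers": 1},{"dp": [0.37,0.22,0.02],"angular": [0,0,0],"fingers": 1}]}}

```text
time: 8.55
tool_pos: [547.3, 44.8, 194.6]
tcp_rot: [180.0, 0.0, 103.5]
ft_force: [-0.0, 0.2, -2.7]
finger_gap: 10.8
grip_force: 78.2
```

```bash
python3 - <<'E'
from h import *
np.set_printoptions(precision=2,suppress=True)
s=sense();print({k:np.round(s[k],2) for k in ['tool_pos','tcp_rot','ft_force','wrist_torque','finger_gap','grip_force']})
p=camera_params('wrist');im=snapshot('wrist');cv2.imwrite('pics/w2.png',im)
o=s['tool_pos'][2]+17.2
for l,z in [('handle',o),('seat',o-8),('mouth',o-22),('rack_mid',132),('rack',0)]:
    for d in pinpoint('wrist',l): print(l,round(d['conf'],2),np.array(d['at']),atz('wrist',d['at'],z,p))
E
```

```text
{'tool_pos': array([547.27,  44.82, 194.59]), 'tcp_rot': array([179.99,   0.01, 103.54]), 'ft_force': array([-0.01,  0.18, -2.73]), 'wrist_torque': array([-0.03,  0.05,  0.  ]), 'finger_gap': np.float64(10.77), 'grip_force': np.float64(78.21)}
handle 0.87 [325.8 316.7] [547.98  46.81 211.79]
seat 0.84 [481.3 303.4] [611.65  62.14 203.79]
seat 0.61 [ 48.1 442.5] [ 393.19 -107.22  203.79]
seat 0.4 [455.6 176.3] [582.86 109.   203.79]
seat 0.38 [508.2 190.1] [606.33 110.15 203.79]
mouth 0.83 [481.9 193.9] [602.13 105.19 189.79]
mouth 0.74 [ 38.4 436.2] [ 369.36 -128.12  189.79]
rack_mid 0.76 [507.4 191.6] [646.03 109.77 132.  ]
rack 0.7 [457.2 175.9] [661.8  109.89   0.  ]
```

View pics/w2.png

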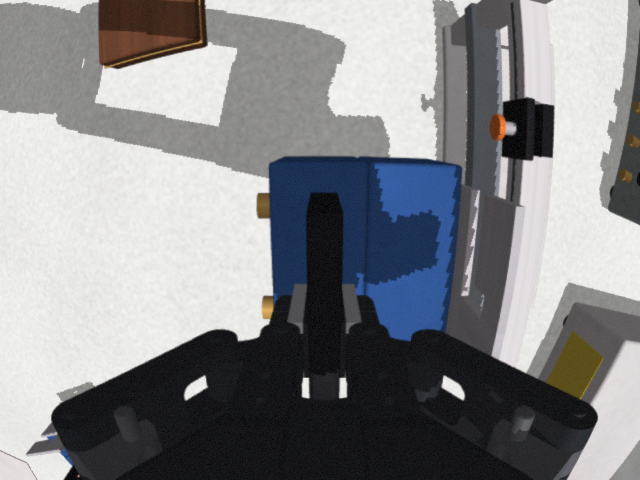

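The pin head is at (497,127) with the black carriage to its right. The held module is aligned below and left, and its plate edge is at x≈460–480.

```bash
python3 - <<'E'
from h import *
im=cv2.imread('pics/w2.png')
cv2.imwrite('pics/c2.png',np.hstack([cv2.resize(im[0:200,420:560],None,fx=3,fy=3,interpolation=cv2.INTER_CUBIC),cv2.resize(im[180:380,430:555],None,fx=3,fy=3,interpolation=cv2.INTER_CUBIC)]))
E
```

```text
(no output)
```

View pics/c2.png

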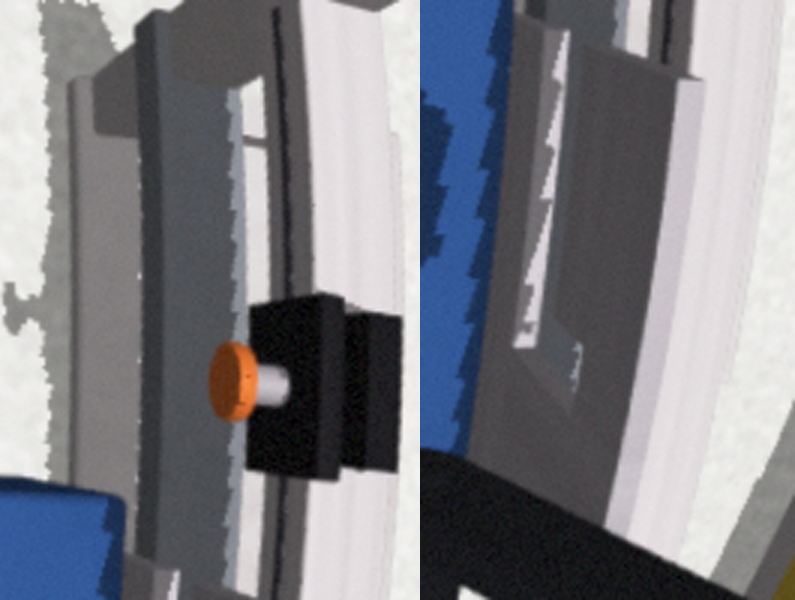

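```bash
python3 - <<'E'
from h import *
np.set_printoptions(precision=1,suppress=True)
p=camera_params('wrist');s=sense();T=np.array(s['tool_pos'])
w=lambda px,z:atz('wrist',px,z,p)
hd=lambda a,b:np.degrees(np.arctan2(*(a-b)[:2][::-1]))-90
a=[w(q,142) for q in[(520,1.7),(524,95),(520,160),(518.3,196.7)]];print('top rail',np.array(a),hd(a[0],a[3]),hd(a[0],a[1]))
b=[w(q,76) for q in[(475,6.7),(474,83),(472.7,186.7)]];print('low rail',np.array(b),hd(b[0],b[2]))
f=[w((516.7,206),223.8),w((491.7,355),223.8)];k=[w((524.3,206.7),223.8),w((500.7,358.3),223.8)]
print('plate',hd(*f),hd(*k));th=np.radians(s['tcp_rot'][2]-90);ex=np.array([np.cos(th),np.sin(th),0]);ey=np.array([-ex[1],ex[0],0])
for q in f+k: print((q-T)@ex,(q-T)@ey)
h=w((496.7,127.3),132);r=w((514.3,128.7),132);print('head,root',h,r,(r-h)@ex,(r-h)@ey,'root rel tcp',(r-T)@ex,(r-T)@ey)
m=np.array([646,109.8,132]);print('mid rel',(m-T)@ex,(m-T)@ey)
for q in((475,6.7),(474,83),(472.7,186.7)): print('low rail x rel',(w(q,76)-T)@ex,(w(q,70)-T)@ex)
E
```

```text
top rail [[622.  224.  142. ]
 [635.4 167.4 142. ]
 [642.9 130.1 142. ]
 [648.6 109.4 142. ]] 13.07363333605079 13.377490473612
low rail [[616.1 241.3  76. ]
 [627.5 180.9  76. ]
 [647.  105.9  76. ]] 12.834303810023542
plate 13.28653387140588 14.607115480194622
65.71598368647606 46.865383157065075
65.4322359823597 -11.282868553949303
68.87104183059333 46.719371058957385
69.96223492038719 -13.332619175183144
head,root [627.6 144.9 132. ] [639.3 148.1 132. ] 12.175246204242285 0.29931927393096514 root rel tcp 113.56104520957773 78.3539481604672
mid rel 111.07076037717988 39.59789321692708
low rail x rel 112.89499381624036 115.48318275236014
low rail x rel 109.779774657044 112.29629264391
low rail x rel 111.12138313735731 113.66876712381988
```

Request:
{"api": "step_arm", "payload": {"targets": [{"dp": [0,0,0.03],"angular": [0,0,0],"fingers": 1},{"dp": [0,0.01,0.08],"angular": [0,0,0],"fingers": 1},{"dp": [0,0.03,0.15],"angular": [0,0,0],"fingers": 1},{"dp": [0,0.06,0.21],"angular": [0,0,0],"fingers": 1},{"dp": [0,0.1,0.26],"angular": [0,0,0],"fingers": 1},{"dp": [0,0.14,0.285],"angular": [0,0,0],"fingers": 1},{"dp": [0,0.165,0.289],"angular": [0,0,0],"fingers": 1},{"dp": [0,0.175,0.289],"angular": [0,0,0],"fingers": 1}]}}

```text
time: 9.85
tool_pos: [581.9, 53.7, 137.1]
tcp_rot: [180.0, 0.0, 103.6]
ft_force: [0.2, 0.9, -3.3]
finger_gap: 10.5
grip_force: 78.2
```

```bash
cat > q.py <<'E'
from h import *
np.set_printoptions(precision=2,suppress=True)
s=sense();T=np.array(s['tool_pos']);th=np.radians(13.54);ex=np.array([np.cos(th),np.sin(th),0]);ey=np.array([-ex[1],ex[0],0])
d=T-[547.27,44.82,0];F=np.array(s['ft_force']);M=np.array(s['wrist_torque'])
print('x',d@ex,'y',d@ey,'z',T[2],'F',F@ex,F@ey,F[2],'M',M@ex,M@ey,M[2],s['tcp_rot'],s['time'],s['finger_gap'])
E
python3 q.py
```

```text
x 35.78793253473548 y 0.49255428083595376 z 137.06542463292794 F 0.3839481630271836 0.8583377727200624 -3.302145605971953 M 0.024598942211110163 0.14268716314266958 -0.047034027114234454 [179.97   0.01 103.59] 9.85 10.533563809869612
```

Request:
{"api": "step_arm", "payload": {"targets": [{"dp": [0,0.003,0],"angular": [0,0,0],"fingers": 1},{"dp": [0,0.006,0],"angular": [0,0,0],"fingers": 1},{"dp": [0,0.009,0],"angular": [0,0,0],"fingers": 1},{"dp": [0,0.012,0],"angular": [0,0,0],"fingers": 1},{"dp": [0,0.015,0],"angular": [0,0,0],"fingers": 1},{"dp": [0,0.018,0],"angular": [0,0,0],"fingers": 1},{"dp": [0,0.021,0],"angular": [0,0,0],"fingers": 1},{"dp": [0,0.021,0],"angular": [0,0,0],"fingers": 1}]}}

```text
time: 10.85
tool_pos: [585.4, 54.6, 136.7]
tcp_rot: [-180.0, 0.0, 103.6]
ft_force: [0.2, 0.1, -3.6]
finger_gap: 10.8
grip_force: 78.2
```

```bash
python3 q.py
```

```text
x 39.37555226437561 y 0.5498125782146044 z 136.66012450441946 F 0.2636663092991564 0.03364496470152637 -3.5735853225373964 M -0.031925853683043605 0.08593520196464058 -0.008188421661005484 [-180.      0.    103.58] 10.85 10.8410062997035
```

No contact yet, so I creep on.

Request:
{"api": "step_arm", "payload": {"targets": [{"dp": [0,0.002,0],"angular": [0,0,0],"fingers": 1},{"dp": [0,0.004,0],"angular": [0,0,0],"fingers": 1},{"dp": [0,0.006,0],"angular": [0,0,0],"fingers": 1},{"dp": [0,0.008,0],"angular": [0,0,0],"fingers": 1},{"dp": [0,0.009,0],"angular": [0,0,0],"fingers": 1},{"dp": [0,0.009,0],"angular": [0,0,0],"fingers": 1},{"dp": [0,0.009,0],"angular": [0,0,0],"fingers": 1},{"dp": [0,0.009,0],"angular": [0,0,0],"fingers": 1}]}}

```text
time: 11.85
tool_pos: [587.1, 55.0, 136.7]
tcp_rot: [180.0, 0.0, 103.6]
ft_force: [-0.2, -0.4, -3.3]
finger_gap: 10.6
grip_force: 78.2
```

```bash
python3 q.py
```

```text
x 41.1444989651653 y 0.5282446458054686 z 136.70464700813113 F -0.3326085542048901 -0.33398345895419335 -3.349182360434251 M -0.05163461765580182 0.08933567395084184 0.04808931307031883 [180.     0.   103.58] 11.85 10.601231998893377
```

Request:
{"api": "step_arm", "payload": {"targets": [{"dp": [0,0.002,0],"angular": [0,0,0],"fingers": 1},{"dp": [0,0.003,0],"angular": [0,0,0],"fingers": 1},{"dp": [0,0.005,0],"angular": [0,0,0],"fingers": 1},{"dp": [0,0.006,0],"angular": [0,0,0],"fingers": 1},{"dp": [0,0.0075,0],"angular": [0,0,0],"fingers": 1},{"dp": [0,0.0075,0],"angular": [0,0,0],"fingers": 1},{"dp": [0,0.0075,0],"angular": [0,0,0],"fingers": 1},{"dp": [0,0.0075,0],"angular": [0,0,0],"fingers": 1}]}}

```text
time: 12.85
tool_pos: [588.4, 55.3, 136.6]
tcp_rot: [-180.0, 0.0, 103.6]
ft_force: [-3.1, -0.7, -2.7]
finger_gap: 10.9
grip_force: 78.5
```

```bash
python3 q.py
```

```text
x 42.41410592770103 y 0.5217035226867068 z 136.62243600169342 F -3.1438794945147386 0.0033927043436801085 -2.738508444854429 M -0.15896488827345584 0.9040459296545257 0.19652844290309884 [-179.97    0.    103.58] 12.85 10.902961553734155
```

Contact with the lower rail came at x≈42.3. I back off 1.5 mm and begin the slide.

Request:
{"api": "step_arm", "payload": {"targets": [{"dp": [0,-0.004,0],"angular": [0,0,-0.001],"fingers": 1},{"dp": [0,-0.0075,0],"angular": [0,0,-0.0017],"fingers": 1},{"dp": [0.01,-0.0075,0],"angular": [0,0,-0.0017],"fingers": 1},{"dp": [0.04,-0.0075,0],"angular": [0,0,-0.0017],"fingers": 1},{"dp": [0.07,-0.0075,0],"angular": [0,0,-0.0017],"fingers": 1},{"dp": [0.1,-0.0075,0],"angular": [0,0,-0.0017],"fingers": 1},{"dp": [0.12,-0.0075,0],"angular": [0,0,-0.0017],"fingers": 1},{"dp": [0.13,-0.0075,0],"angular": [0,0,-0.0017],"fingers": 1}]}}

```text
time: 13.85
tool_pos: [581.0, 80.6, 136.7]
tcp_rot: [180.0, 0.0, 103.9]
ft_force: [0.4, 0.2, -3.6]
finger_gap: 10.8
grip_force: 78.2
```

```bash
python3 q.py
```

```text
x 41.16354667914629 y 26.92980053950267 z 136.71291533327758 F 0.4735545034430518 0.13626874507556175 -3.593955377999314 M -0.01962734715549552 0.1026377152604995 -0.006466376807702043 [180.     0.   103.91] 13.85 10.818938283430935
```

```bash
python3 - <<'E'
from h import *
im=snapshot('wrist');cv2.imwrite('pics/w3.png',cv2.resize(im[130:330,400:600],None,fx=3,fy=3,interpolation=cv2.INTER_CUBIC))
E
```

```text
(no output)
```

View pics/w3.png

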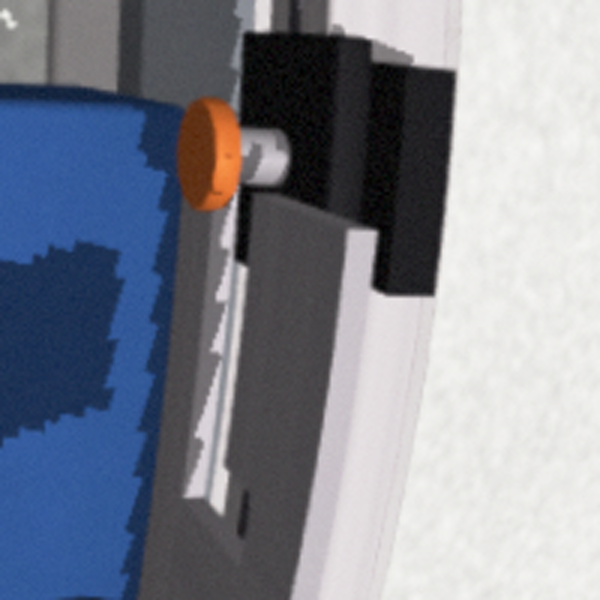

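The plate edge at crop (255,200) lies between the orange head (210,155) and the black carriage, and the channel faces the shank. I slide on.

Request:
{"api": "step_arm", "payload": {"targets": [{"dp": [0.01,0,0],"angular": [0,0,0],"fingers": 1},{"dp": [0.02,0,0],"angular": [0,0,0],"fingers": 1},{"dp": [0.03,0,0],"angular": [0,0,0],"fingers": 1},{"dp": [0.04,0,0],"angular": [0,0,0],"fingers": 1},{"dp": [0.05,0,0],"angular": [0,0,0],"fingers": 1},{"dp": [0.06,0,0],"angular": [0,0,0],"fingers": 1},{"dp": [0.07,0,0],"angular": [0,0,0],"fingers": 1},{"dp": [0.075,0,0],"angular": [0,0,0],"fingers": 1}]}}

```text
time: 14.9
tool_pos: [577.4, 95.0, 136.7]
tcp_rot: [180.0, -0.0, 103.9]
ft_force: [0.8, -0.3, -2.9]
finger_gap: 10.4
grip_force: 78.2
```

```bash
python3 q.py
```

```text
x 41.06248581083506 y 41.73354375786888 z 136.72322110805106 F 0.7531793893879263 -0.472372727903303 -2.945558620738678 M -0.046333977249845684 0.08527613829195337 0.010736197737197927 [180.    -0.   103.89] 14.9 10.404908320142912
```

Request:
{"api": "step_arm", "payload": {"targets": [{"dp": [0.02,0,0],"angular": [0,0,0],"fingers": 1},{"dp": [0.04,0,0],"angular": [0,0,0],"fingers": 1},{"dp": [0.06,0,0],"angular": [0,0,0],"fingers": 1},{"dp": [0.08,0.001,0],"angular": [0,0,0],"fingers": 1},{"dp": [0.1,0.001,0],"angular": [0,0,0],"fingers": 1},{"dp": [0.12,0.001,0],"angular": [0,0,0],"fingers": 1},{"dp": [0.135,0.001,0],"angular": [0,0,0],"fingers": 1},{"dp": [0.14,0.001,0],"angular": [0,0,0],"fingers": 1}]}}

```text
time: 15.9
tool_pos: [570.9, 122.3, 136.7]
tcp_rot: [180.0, -0.0, 103.9]
ft_force: [-0.2, 0.5, -4.2]
finger_gap: 11.0
grip_force: 78.2
```

```bash
python3 q.py
```

```text
x 41.08819681722391 y 69.79738089078414 z 136.7227811675967 F -0.0758452940903652 0.481529676687139 -4.200744617793138 M -0.03714964194665993 0.0876930905625664 -0.008967139622535862 [180.   -0.  103.9] 15.9 11.034894385637823
```

Now creep: +5 mm, then in smaller steps.

Request:
{"api": "step_arm", "payload": {"targets": [{"dp": [0.004,0,0],"angular": [0,0,0],"fingers": 1},{"dp": [0.008,0,0],"angular": [0,0,0],"fingers": 1},{"dp": [0.012,0,0],"angular": [0,0,0],"fingers": 1},{"dp": [0.016,0,0],"angular": [0,0,0],"fingers": 1},{"dp": [0.02,0,0],"angular": [0,0,0],"fingers": 1},{"dp": [0.024,0,0],"angular": [0,0,0],"fingers": 1},{"dp": [0.027,0,0],"angular": [0,0,0],"fingers": 1},{"dp": [0.027,0,0],"angular": [0,0,0],"fingers": 1}]}}

```text
time: 16.9
tool_pos: [569.6, 127.4, 136.7]
tcp_rot: [180.0, -0.0, 103.9]
ft_force: [0.8, 0.1, -3.4]
finger_gap: 10.4
grip_force: 78.2
```

```bash
python3 q.py
```

```text
x 41.05012915405362 y 75.01860132810145 z 136.70914568799128 F 0.8411343308417651 -0.08512682768976818 -3.3874601808397093 M -0.036458783337403405 0.07242926374158709 -0.00029340666911616966 [180.    -0.   103.89] 16.9 10.356750669472262
```

Request:
{"api": "step_arm", "payload": {"targets": [{"dp": [0.002,0,0],"angular": [0,0,0],"fingers": 1},{"dp": [0.004,0,0],"angular": [0,0,0],"fingers": 1},{"dp": [0.006,0,0],"angular": [0,0,0],"fingers": 1},{"dp": [0.008,0,0],"angular": [0,0,0],"fingers": 1},{"dp": [0.01,0,0],"angular": [0,0,0],"fingers": 1},{"dp": [0.0115,0,0],"angular": [0,0,0],"fingers": 1},{"dp": [0.0115,0,0],"angular": [0,0,0],"fingers": 1},{"dp": [0.0115,0,0],"angular": [0,0,0],"fingers": 1}]}}

```text
time: 17.9
tool_pos: [569.1, 129.5, 136.7]
tcp_rot: [-180.0, 0.0, 103.9]
ft_force: [0.0, -0.0, -4.3]
finger_gap: 10.9
grip_force: 78.2
```

```bash
python3 q.py
```

```text
x 41.02534496436596 y 77.25461204982332 z 136.6870220063594 F 0.02741936584644019 -0.03463751035886738 -4.344227310765801 M 0.06040399692360772 0.052181074086898045 0.0330169505996292 [-180.      0.    103.89] 17.9 10.857927180050977
```

Request:
{"api": "step_arm", "payload": {"targets": [{"dp": [0.0015,0,0],"angular": [0,0,0],"fingers": 1},{"dp": [0.003,0,0],"angular": [0,0,0],"fingers": 1},{"dp": [0.0045,0,0],"angular": [0,0,0],"fingers": 1},{"dp": [0.006,0,0],"angular": [0,0,0],"fingers": 1},{"dp": [0.0075,0,0],"angular": [0,0,0],"fingers": 1},{"dp": [0.0075,0,0],"angular": [0,0,0],"fingers": 1},{"dp": [0.0075,0,0],"angular": [0,0,0],"fingers": 1},{"dp": [0.0075,0,0],"angular": [0,0,0],"fingers": 1}]}}

```text
time: 18.9
tool_pos: [568.8, 130.8, 136.7]
tcp_rot: [180.0, 0.0, 103.9]
ft_force: [0.4, -3.6, -4.5]
finger_gap: 10.8
grip_force: 78.3
```

```bash
python3 q.py
```

```text
x 41.04855346900764 y 78.51510514255301 z 136.71517547761678 F -0.4158325838930578 -3.5850196441832276 -4.467234359069161 M -0.6673820787432602 0.03720052474799583 -0.2638106770350521 [180.     0.02 103.87] 18.9 10.816231071607502
```

Contact: the pin is at the channel end (-3.6 N). I centre the pocket by backing off 1.5 mm and lower gently.

Request:
{"api": "step_arm", "payload": {"targets": [{"dp": [-0.005,0,0],"angular": [0,0,0],"fingers": 1},{"dp": [-0.0095,0,0],"angular": [0,0,0],"fingers": 1},{"dp": [-0.0095,0,0.005],"angular": [0,0,0],"fingers": 1},{"dp": [-0.0095,0,0.012],"angular": [0,0,0],"fingers": 1},{"dp": [-0.0095,0,0.019],"angular": [0,0,0],"fingers": 1},{"dp": [-0.0095,0,0.026],"angular": [0,0,0],"fingers": 1},{"dp": [-0.0095,0,0.033],"angular": [0,0,0],"fingers": 1},{"dp": [-0.0095,0,0.036],"angular": [0,0,0],"fingers": 1}]}}

```text
time: 19.9
tool_pos: [569.1, 129.1, 129.3]
tcp_rot: [-180.0, -0.0, 103.9]
ft_force: [0.7, 0.1, -3.5]
finger_gap: 10.9
grip_force: 78.2
```

```bash
python3 q.py
```

```text
x 40.95508562060273 y 76.86449916289433 z 129.3279355500168 F 0.6798838914639 -0.031158094888021237 -3.498900432103527 M -0.028268315818460996 0.029825857106097527 0.034290714579021365 [-179.99   -0.    103.89] 19.9 10.863230314248321
```

Request:
{"api": "step_arm", "payload": {"targets": [{"dp": [0,0,0.005],"angular": [0,0,0],"fingers": 1},{"dp": [0,0,0.01],"angular": [0,0,0],"fingers": 1},{"dp": [0,0,0.015],"angular": [0,0,0],"fingers": 1},{"dp": [0,0,0.02],"angular": [0,0,0],"fingers": 1},{"dp": [0,0,0.025],"angular": [0,0,0],"fingers": 1},{"dp": [0,0,0.026],"angular": [0,0,0],"fingers": 1},{"dp": [0,0,0.026],"angular": [0,0,0],"fingers": 1},{"dp": [0,0,0.026],"angular": [0,0,0],"fingers": 1}]}}

```text
time: 20.9
tool_pos: [569.2, 129.1, 124.4]
tcp_rot: [180.0, 0.0, 103.9]
ft_force: [-0.2, -0.8, -3.1]
finger_gap: 10.8
grip_force: 78.2
```

```bash
python3 q.py
```

```text
x 41.05990441994344 y 76.84690214108774 z 124.3526578167198 F -0.41370235416151263 -0.7413239675816907 -3.074544144097199 M -0.03232655632994044 0.06574594099902242 -0.010518004069174759 [180.     0.   103.89] 20.9 10.841186054432445
```

Request:
{"api": "step_arm", "payload": {"targets": [{"dp": [0,0,0.002],"angular": [0,0,0],"fingers": 1},{"dp": [0,0,0.004],"angular": [0,0,0],"fingers": 1},{"dp": [0,0,0.006],"angular": [0,0,0],"fingers": 1},{"dp": [0,0,0.008],"angular": [0,0,0],"fingers": 1},{"dp": [0,0,0.009],"angular": [0,0,0],"fingers": 1},{"dp": [0,0,0.009],"angular": [0,0,0],"fingers": 1},{"dp": [0,0,0.009],"angular": [0,0,0],"fingers": 1},{"dp": [0,0,0.009],"angular": [0,0,0],"fingers": 1}]}}

```text
time: 21.9
tool_pos: [569.2, 129.2, 122.6]
tcp_rot: [180.0, 0.0, 103.9]
ft_force: [-0.6, 0.3, -1.7]
finger_gap: 10.4
grip_force: 78.5
```

```bash
python3 q.py
```

```text
x 41.08020117866154 y 76.8547510838777 z 122.61278090246837 F -0.4934131707102957 0.47287077763036056 -1.6869864278002662 M -0.05198460949927977 0.09672660261576953 0.020802921713293926 [179.99   0.   103.89] 21.9 10.402623218868225
```

Request:
{"api": "step_arm", "payload": {"targets": [{"dp": [0,0,0.001],"angular": [0,0,0],"fingers": 1},{"dp": [0,0,0.002],"angular": [0,0,0],"fingers": 1},{"dp": [0,0,0.003],"angular": [0,0,0],"fingers": 1},{"dp": [0,0,0.004],"angular": [0,0,0],"fingers": 1},{"dp": [0,0,0.004],"angular": [0,0,0],"fingers": 1},{"dp": [0,0,0.004],"angular": [0,0,0],"fingers": 1},{"dp": [0,0,0.004],"angular": [0,0,0],"fingers": 1},{"dp": [0,0,0.004],"angular": [0,0,0],"fingers": 1}]}}

```text
time: 22.9
tool_pos: [569.3, 129.2, 121.9]
tcp_rot: [180.0, 0.0, 103.9]
ft_force: [-2.8, -0.4, 3.2]
finger_gap: 10.4
grip_force: 79.3
```

```bash
python3 q.py
```

```text
x 41.162662206096314 y 76.83074615816626 z 121.86530837821786 F -2.7740433817105496 0.30497033082379144 3.174809598855625 M -0.013172752335771344 0.1313580336128952 -0.011930048360526241 [179.98   0.   103.88] 22.9 10.429800781644683
```

It is seated, with the pin carrying the weight (Fz went from -3.5 to +3.2). Release.

Request:
{"api": "step_arm", "payload": {"targets": [{"dp": [0,0,0],"angular": [0,0,0],"fingers": 0.9},{"dp": [0,0,0],"angular": [0,0,0],"fingers": 0.84},{"dp": [0,0,0],"angular": [0,0,0],"fingers": 0.8},{"dp": [0,0,0],"angular": [0,0,0],"fingers": 0.72},{"dp": [0,0,0],"angular": [0,0,0],"fingers": 0.62},{"dp": [0,0,0],"angular": [0,0,0],"fingers": 0.55},{"dp": [0,0,0],"angular": [0,0,0],"fingers": 0.55},{"dp": [0,0,0],"angular": [0,0,0],"fingers": 0.55}], "newtons": 20}}

```text
time: 23.9
tool_pos: [569.2, 129.1, 121.7]
tcp_rot: [180.0, -0.0, 103.9]
ft_force: [0.2, -0.1, -0.9]
finger_gap: 38.1
grip_force: 0.0
```

```bash
python3 q.py; python3 - <<'E'
from h import *
im=snapshot('wrist');cv2.imwrite('pics/w4.png',im)
E
```

```text
x 41.04900239078741 y 76.84077521155605 z 121.72778454898405 F 0.1484916741319606 -0.1303068105079528 -0.9260810191106998 M -0.02496375325155042 0.015338532958427515 0.052896314890749134 [180.    -0.   103.88] 23.9 38.147665170318106
```

View pics/w4.png

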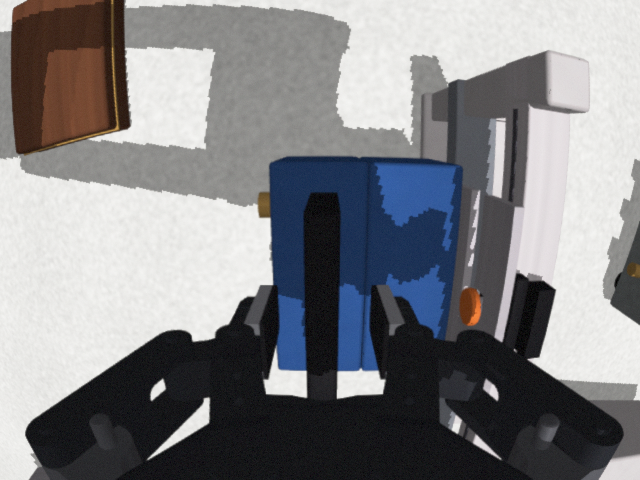

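The fingers are clear of the bar, with clear gaps at (290,320) and (360,320). The module hangs with the orange head at (471,305) in front of its plate. I retreat straight up.

Request:
{"api": "step_arm", "payload": {"targets": [{"dp": [0,0,-0.02],"angular": [0,0,0],"fingers": 0.55},{"dp": [0,0,-0.06],"angular": [0,0,0],"fingers": 0.55},{"dp": [0,0,-0.12],"angular": [0,0,0],"fingers": 0.55},{"dp": [0,0,-0.2],"angular": [0,0,0],"fingers": 0.55},{"dp": [0,0,-0.3],"angular": [0,0,0],"fingers": 0.55},{"dp": [0,0,-0.4],"angular": [0,0,0],"fingers": 0.55},{"dp": [0,0,-0.48],"angular": [0,0,0],"fingers": 0.55},{"dp": [0,0,-0.5],"angular": [0,0,0],"fingers": 0.55}]}}

```text
time: 24.95
tool_pos: [570.0, 129.3, 223.7]
tcp_rot: [179.8, 0.0, 103.9]
ft_force: [0.1, -0.2, 0.1]
finger_gap: 38.5
grip_force: 0.0
```

```bash
python3 q.py; python3 - <<'E'
from h import *
np.set_printoptions(precision=1,suppress=True)
w=snapshot('wrist');a=snapshot('scene');b=snapshot('side')
f=lambda i,x,y:cv2.resize(i[y:y+130,x:x+130],(390,390),interpolation=cv2.INTER_CUBIC)
cv2.imwrite('pics/f.png',np.hstack([f(a,260,220),f(b,205,180)]))
s=[ray(c,pinpoint(c,'handle')[0]['at']) for c in('scene','side')]
print([d['conf'] for c in('scene','side') for d in pinpoint(c,'handle')],tri(s))
E
```

```text
x 41.8432179739241 y 76.78001176728172 z 223.71220358091014 F 0.030975160880753833 -0.2205376096304445 0.06424205564582178 M 0.01854970950213574 -0.007919964509715705 0.03410654420492506 [179.85   0.02 103.88] 24.95 38.461561608805546
[0.76, 0.67, 0.97, 0.81, 0.61] [ 319.6 -348.4   99.4]
```

View pics/f.png

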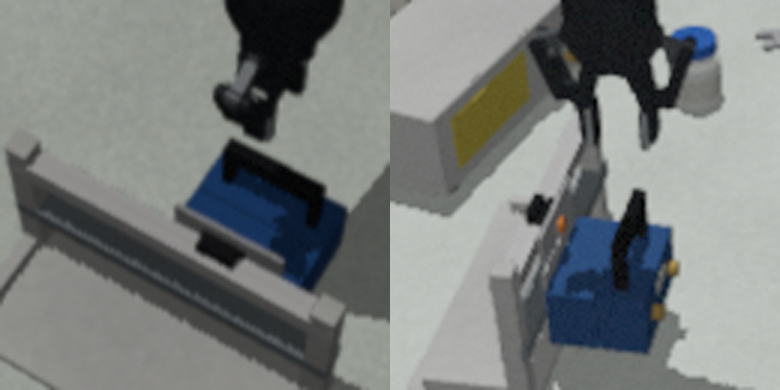

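The module hangs level on the rack, with the orange head in front of its plate at crop (562,222), and the gripper is clear. I hand in.

```bash
python3 -c "
from bench import *
print(hand_in())"
```

```text
the job is handed in; nothing more can be done
None
```

The blue module (the one farthest to the robot's left) is hanging fully home on the rack pin and released, with the gripper clear; the job was handed in at about 25 s, the contact forces I read stayed below about 8 N, and the arm did not go near the other things on the bench.

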